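# Put the stray marker away and shut the station drawer

### The arm

A 6-joint arm with a two-finger parallel gripper is mounted at the origin on a cart in front of the work surface, level with it; the furniture and walls round the work are solid. World frame = base frame: x ahead of the robot, y to its left, z up, the work surface at z = 0. Lengths are in m, angles in rad, forces in N, time in s.
With the tool pointing down it reaches from about 0.275 to 0.75 m from the base axis. Payload 10.2 kg.
Tool frame: the origin (TCP) lies at the very end of the fingers, on their centre line; the grasp point (between the pads) lies tcp_to_grasp behind it (tcp_to_grasp is the distance from the TCP to the grasp point, in m); z points along the fingers, y is the line along which they close (so a half turn about z gives the same grasp; the last joint's range is limited). The gripper opens to 85 mm and grips with 20 to 120 N. Pads are 22 mm wide; open, the fingers measure 114 mm over their backs; the gripper's body (76 mm by 85 mm) begins 54 mm behind the grasp point. The pads swing forward as they close: fully open they stand 13 mm farther back than shut.
Start: joints at [1.002, 0.313, 1.498, -0, 1.331, -0.223], TCP at [0.178, 0.494, 0.231] pointing down, gripper open.
Joint ranges: [-2.94, 2.94], [-0.97, 2.17], [0.19, 2.56], [-1.23, 4.37], [0.02, 3.11], [-2.88, 2.88]. Speed limits (rad/s): [2.39, 2.39, 3.01, 3.14, 3.14, 3.14].

### API

Orientations are given as a rotation vector (axis times angle).
In Python, from station import get_state, read_camera, camera_info, sign_off, tcp_to_grasp gives the robot as it stands.
- The arm moves only by the tool arm_command, never from a script. Its argument "steps" is a list that holds one entry, the list of rows, each a list of 5 numbers: the opening, from 0 (shut) to 1 (fully open), then the shift along the world's x, y, z in units of 0.1 m (1.0 is 0.1 m), then the turn about the world's z in units of 180 degrees (1.0 is 180 degrees). A call has 1 to 12 rows; each row shifts and turns the commanded pose from where the row before left it; what a row does not reach is not made up. A row lasts 1/12 s, in which the tool goes at most 41.7 mm and 7.16 degrees, less where a joint would pass 70% of its speed; a pose out of reach is approached as far as the arm can. A call with a number of a shift or a turn outside -1 to 1 is refused whole. A call with a gripper value outside its range is refused whole. The fingers move at their own pace and stop on an object; "force" is the grip in N (left out, the last holds). Time passes only in rows, so rows that do not move let the fingers close. It gives the time, the measured TCP pose, the force, the opening and the grip force at its end, in the units of the state.
- get_state(): the state, without advancing time (a new reading comes with each control period).
- read_camera(name): name is "scene" or "top"; returns the picture (400x640x3 uint8, blue, green, red); there is no depth.
- camera_info(name): a dict with "camera_matrix" (3x3 intrinsics, pixels), "rvec" (rotation vector, rad) and "tvec" (3), from world to camera coordinates, as OpenCV has them. Camera axes: x right, y down, z forward; pixel columns grow to the right and rows downward; lengths in m; the calibration is good to about 2 mm. A picture is of the moment at which its call begins. camera_info takes no time and is no camera call.
- sign_off(): hands the job in; it is judged then, once.
The state is a dict: "time": time; "qpos": joint angles; "joint_velocities": joint speeds; "joint_efforts": joint torques, N m; "ee_pos": TCP position; "ee_rot": TCP orientation; "wrist_force": force on the tool from outside, world axes, zero at the start; "wrist_torque": the same for the moment, N m; "grip_width": finger opening in m; "grasp_force": force on a finger pad.
Only numpy, scipy, OpenCV 4.12 (cv2) and the standard library are available. Lean on these libraries where they do the work, as an engineer would, in place of code of your own. Each camera call takes 0.05 s, during which the arm holds its last target. There are 200 camera calls.

### The job

The stainless station drawer between the hobs has been left open and one of its two felt markers is lying on the worktop. Lay the stray marker in the compartment that already holds the other marker, not in with the probe thermometer, then push the drawer fully home so that it seats in its catch. Leave the other things on the worktop where they are.

Things in the scene. Friction and masses are not known exactly. Their poses are not given: they have to be found in the camera images.
- unit_front (a point): Low stainless drawer unit, fixed on the worktop between the two hobs: 240 deep (its x) x 150 wide (its y) x 84 high. This point: middle of its front edge at worktop height; its z is up, its x points into the unit; the drawer slides out along -x, towards the robot.
- drawer (a joint): How far the drawer stands open along the unit's -x, in m: 0 = home, its front against the carcass; up to 0.19. Plain friction runners. A sprung double-roller catch at the back begins to resist about 14 mm before home (needs some 10 N), is passed at about 6 mm and then draws the drawer in and holds it.
- face (a point): Centre of the outer face of the drawer front, 45 above the worktop (moves with the drawer; x axis points into the unit, z up): a flat steel panel 148 wide, 68 high, 6 thick. Along its top edge a folded lip pull, 120 wide, stands 15 proud towards the robot, from 68 to 78 above the worktop; the panel is free below it.
- bay_left (a point): Centre of the inner floor of the drawer's left compartment (as the robot sees it), 17 above the worktop; moves with the drawer, axes as the unit's. Each compartment is 215 long (x) x 61 wide (y). Above its floor: outer and rear walls 30 high, dividing wall 23, all 2 thick; drawer front 62, 6 thick. Open at the top, save the rear part still under the carcass.
- bay_right (a point): The same point of the right compartment.
- marker_out: The stray felt marker on the worktop: a round pen 135 long (its y axis) x 17 wide x 16 high. Origin: underside of its middle.
- marker_in: The other, identical felt marker, loose in one of the compartments (left or right varies), lying along the drawer near the outer wall. Origin: underside of its middle; long axis y.
- probe_in: Probe thermometer, loose in the other compartment, lying along the drawer: a flat handle 60 x 22 x 16 at its -x end with a thin steel spike, 173 in all. Origin: middle of its length, underside.
- ramekin_b: Small steel ramekin on the worktop, 77 across, 40 high; not part of the job.
- tape_roll: Roll of tape lying flat on the worktop, 100 across, 25 high; not part of the job.
- spoon_a: Steel tasting spoon on the worktop, 211 long, 42 wide, 14 high; not part of the job.

How it is judged:
At the end, for the whole second after the job is handed in: The drawer is within 3 mm of fully home, past its catch; both markers lie in one and the same compartment (their middles inside it, no higher than 35 mm above its floor) and the thermometer lies in the other one; all at rest (value of joint drawer below 0.003 m and (((y of marker_out in the frame of bay_left between -0.031 and 0.031 m and x of marker_out in the frame of bay_left between -0.107 and 0.107 m and z of marker_out in the frame of bay_left between -0.01 and 0.035 m) and (y of marker_in in the frame of bay_left between -0.031 and 0.031 m and x of marker_in in the frame of bay_left between -0.107 and 0.107 m and z of marker_in in the frame of bay_left between -0.01 and 0.035 m) and (y of probe_in in the frame of bay_right between -0.031 and 0.031 m and x of probe_in in the frame of bay_right between -0.107 and 0.107 m and z of probe_in in the frame of bay_right between -0.01 and 0.035 m)) or ((y of marker_out in the frame of bay_right between -0.031 and 0.031 m and x of marker_out in the frame of bay_right between -0.107 and 0.107 m and z of marker_out in the frame of bay_right between -0.01 and 0.035 m) and (y of marker_in in the frame of bay_right between -0.031 and 0.031 m and x of marker_in in the frame of bay_right between -0.107 and 0.107 m and z of marker_in in the frame of bay_right between -0.01 and 0.035 m) and (y of probe_in in the frame of bay_left between -0.031 and 0.031 m and x of probe_in in the frame of bay_left between -0.107 and 0.107 m and z of probe_in in the frame of bay_left between -0.01 and 0.035 m))) and linear speed of marker_out below 0.02 m/s); the robot touches nothing.
It fails at once if the ramekin, tape roll or tasting spoon is shifted by more than 30 mm (distance of any of ramekin_b, tape_roll, spoon_a from where it was at the start of the episode above 0.03 m).
It also fails if it takes over 51 s, if anything falls off the work surface, if the arm or the gripper's body presses on something with over 40 N, if the wrist force passes 120 N, or if a joint passes its speed limit or range.

## Working session

There is one attempt and no reset: what is moved stays moved. The work goes in short steps, Python scripts to look and compute and a tool call to move; the robot and the scene stay as the last step left them, time stands still between calls to the robot, and variables do not carry over. Pictures are saved under pics/ and viewed, at most 10 in all, crops included, and the job is handed in when it is done.

Besides the shell and the picture viewer there is one more tool, called after "Call:" as name(argument=value, ...), one argument or row to a line, values as JSON. arm_command: Moves the arm, as the interface text tells. Shifts and turns lie within -1 to 1; 1 stands for 0.1 m of shift or 180 degrees of turn. Its arguments: {"type":"object","properties":{"steps":{"type":"array","items":{"type":"array","items":{"type":"array","items":{"type":"number"}}}},"force":{"type":"number"}},"required":["steps"]}

```bash
mkdir -p pics; cat > h.py <<'E'
import numpy as np, cv2
from station import *
def ray(cam,uv,z):
    i=camera_info(cam);K=np.array(i["camera_matrix"],float);R=cv2.Rodrigues(np.array(i["rvec"],float))[0];t=np.array(i["tvec"],float).ravel()
    d=R.T@np.linalg.inv(K)@np.array([uv[0],uv[1],1.]);c=-R.T@t
    return c+d*(z-c[2])/d[2]
def proj(cam,p):
    i=camera_info(cam)
    return cv2.projectPoints(np.array(p,float).reshape(-1,3),np.array(i["rvec"],float),np.array(i["tvec"],float),np.array(i["camera_matrix"],float),None)[0].reshape(-1,2)
E
python3 - <<'E'
from h import *
for n in("top","scene"):
    cv2.imwrite(f"pics/{n}0.png",read_camera(n)); i=camera_info(n)
    R=cv2.Rodrigues(np.array(i["rvec"],float))[0];print(n,-R.T@np.array(i["tvec"],float).ravel())
print(get_state(),tcp_to_grasp)
E
```

```text
top [ 0.22772944 -0.14937543  1.50585756]
scene [-0.61243376 -0.82294274  0.77668395]
{'time': 0.1, 'qpos': array([ 1.00159523e+00,  3.13400029e-01,  1.49834419e+00, -1.51203229e-05,
        1.33097479e+00, -2.23379956e-01]), 'joint_velocities': array([ 1.64429922e-03, -3.48351668e-03, -3.11096646e-03,  1.88397771e-03,
       -9.17208112e-05,  1.29731251e-03]), 'joint_efforts': array([ 3.00220825e-03, -4.12906337e+01, -2.60141855e+01, -1.79354474e-04,
        3.02784116e-03,  2.27640874e-05]), 'ee_pos': array([0.17784367, 0.49372864, 0.2307956 ]), 'ee_rot': array([-5.40433659e-01, -3.09433138e+00,  1.64084237e-03]), 'wrist_force': array([ 0.1533303 ,  0.01603837, -0.27660377]), 'wrist_torque': array([-0.01763161, -0.02348357,  0.05275189]), 'grasp_force': 0.0, 'grip_width': 0.08550532604744088} 0.0187
```

View pics/top0.png

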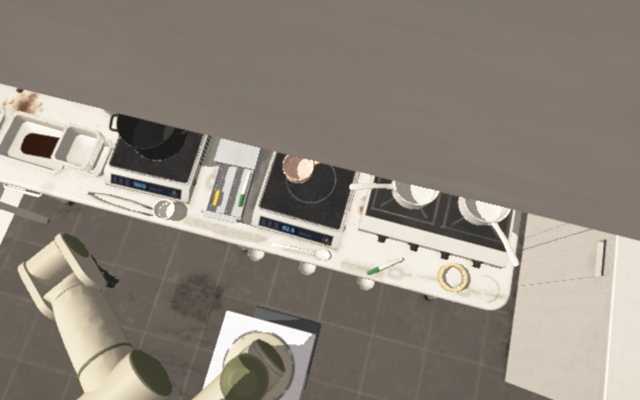

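View pics/scene0.png

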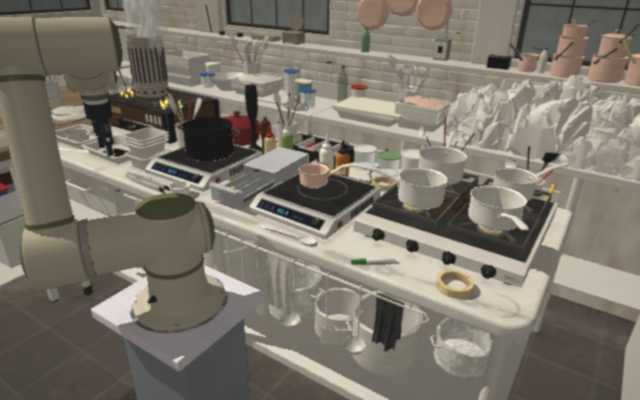

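```bash
python3 - <<'E'
from h import *
a=cv2.imread("pics/top0.png")
A=cv2.resize(a[125:225,195:270],None,fx=6,fy=6,interpolation=cv2.INTER_CUBIC)
B=cv2.resize(a[245:295,360:410],(350,350),interpolation=cv2.INTER_CUBIC)
o=np.zeros((600,800,3),np.uint8);o[:,:450]=A;o[:350,450:]=B
cv2.imwrite("pics/c1.png",o)
for uv in [(370,272),(403,259)]: print(ray("top",uv,.008))
print(ray("scene",(352,262),.008),ray("scene",(398,263),.008))
E
```

```text
[ 0.39819314 -0.29023801  0.008     ]
[ 0.47250678 -0.3935355   0.008     ]
[ 0.39101057 -0.29144419  0.008     ] [ 0.46279493 -0.40504091  0.008     ]
```

View pics/c1.png

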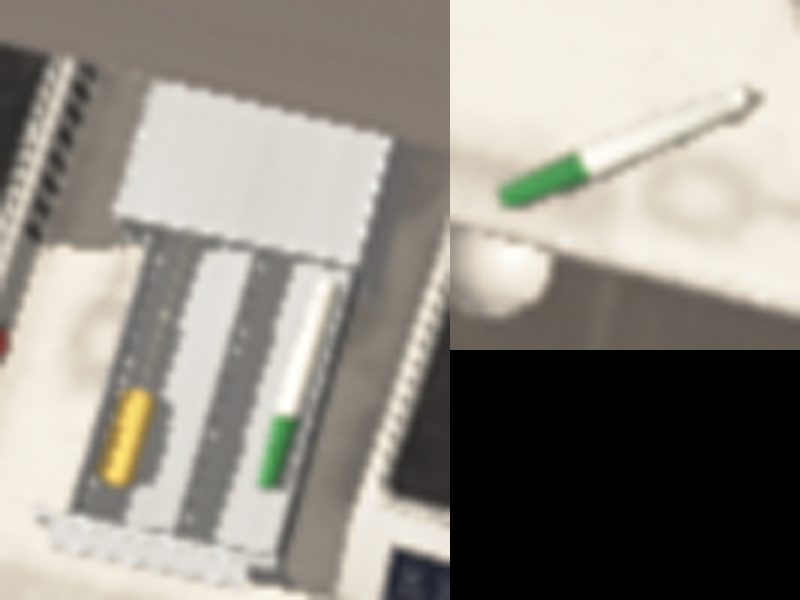

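```bash
python3 - <<'E'
from h import *
def T(x,y,z): 
    r=ray("top",(x/6+195-.4,y/6+125-.4),z);print((x,y),r.round(4));return r
print("carcass")
bl=T(155,80,.084);br=T(392,135,.084);fl=T(115,215,.084);fr=T(350,265,.084)
print(np.linalg.norm(fl-fr),np.linalg.norm(bl-fl))
print("lip");l=T(45,520,.078);r=T(252,580,.078);print(np.linalg.norm(l-r))
print("marker_in");a=T(268,487,.033);b=T(325,275,.033);print(np.linalg.norm(a-b))
print("walls z=.047/.040");T(195,535,.040);T(265,265,.04);T(280,560,.047);T(352,268,.047);T(75,515,.047)
print("probe");T(115,485,.033);T(140,390,.033)
print("stray")
p=ray("top",(367.4,272.9),.008);q=ray("top",(403.7,258.5),.008);print(p,q,(p+q)/2,np.linalg.norm(p-q),np.degrees(np.arctan2(*(p-q)[1::-1])))
E
```

```text
carcass
(155, 80) [0.7217 0.3515 0.084 ]
(392, 135) [0.7241 0.2023 0.084 ]
(115, 215) [0.6331 0.3475 0.084 ]
(350, 265) [0.6386 0.2025 0.084 ]
0.14505713490365285 0.08875692202115536
lip
(45, 520) [0.4459 0.3295 0.078 ]
(252, 580) [0.4425 0.2025 0.078 ]
0.12703279532520212
marker_in
(268, 487) [0.5061 0.2215 0.033 ]
(325, 275) [0.6432 0.2281 0.033 ]
0.1372836615243038
walls z=.047/.040
(195, 535) [0.4657 0.2529 0.04  ]
(265, 265) [0.6381 0.2637 0.04  ]
(280, 560) [0.4628 0.1978 0.047 ]
(352, 268) [0.6478 0.2099 0.047 ]
(75, 515) [0.458  0.3236 0.047 ]
probe
(115, 485) [0.4839 0.3109 0.033 ]
(140, 390) [0.5443 0.315  0.033 ]
stray
[ 0.39281088 -0.28207274  0.008     ] [ 0.47487545 -0.39558265  0.008     ] [ 0.43384316 -0.3388277   0.008     ] 0.14006817235195307 125.86590231160456
```

Call:
arm_command(
  steps=[
    [[1,0.107,-0.347,0,-0.008],[1,0.107,-0.347,0,-0.008],[1,0.107,-0.347,0,-0.008],[1,0.107,-0.347,0,-0.008],[1,0.107,-0.347,0,-0.008],[1,0.107,-0.347,0,-0.008],[1,0.107,-0.347,0,-0.008],[1,0.107,-0.347,0,-0.008],[1,0.107,-0.347,0,-0.008],[1,0.107,-0.347,0,-0.008],[1,0.107,-0.347,0,-0.008],[1,0.107,-0.347,0,-0.008]],
  ],
)

```text
time: 1.1
ee_pos: [0.3062, 0.0759, 0.2313]
ee_rot: [1.001, 2.977, 0.0]
wrist_force: [1.1, 1.1, -0.1]
grip_width: 0.0856
grasp_force: 0.0
```

Call:
arm_command(
  steps=[
    [[0.5,0.107,-0.347,0,-0.008],[0.5,0.107,-0.347,0,-0.008],[0.5,0.107,-0.347,0,-0.008],[0.5,0.107,-0.347,0,-0.008],[0.5,0.107,-0.347,0,-0.008],[0.5,0.107,-0.347,0,-0.008],[0.5,0.107,-0.347,-0.2,-0.008],[0.5,0.107,-0.347,-0.2,-0.008],[0.5,0.107,-0.347,-0.2,-0.008],[0.5,0.107,-0.347,-0.2,-0.008],[0.5,0.107,-0.347,-0.2,-0.008],[0.5,0.107,-0.347,-0.2,-0.008]],
  ],
)

```text
time: 2.1
ee_pos: [0.4348, -0.3405, 0.1098]
ee_rot: [-1.437, -2.793, -0.001]
wrist_force: [1.0, -0.3, -0.3]
grip_width: 0.0428
grasp_force: 0.0
```

Call:
arm_command(
  steps=[
    [[0.5,0,0,0,0],[0.5,0,0,0,0]],
  ],
)

```text
time: 2.27
ee_pos: [0.4341, -0.3393, 0.1091]
ee_rot: [-1.436, -2.79, -0.003]
wrist_force: [0.0, 0.0, 0.6]
grip_width: 0.0428
grasp_force: 0.0
```

Call:
arm_command(
  steps=[
    [[0.5,0,0,-0.25,0],[0.5,0,0,-0.25,0],[0.5,0,0,-0.25,0],[0.5,0,0,-0.15,0],[0.5,0,0,-0.1,0],[0.5,0,0,-0.05,0],[0.5,0,0,0,0],[0.5,0,0,0,0]],
  ],
  force=30,
)

```text
time: 2.93
ee_pos: [0.4352, -0.3391, 0.0074]
ee_rot: [1.434, 2.793, -0.001]
wrist_force: [-0.2, -0.2, 0.5]
grip_width: 0.0426
grasp_force: 0.0
```

Call:
arm_command(
  steps=[
    [[0,0,0,0,0],[0,0,0,0,0],[0,0,0,0,0],[0,0,0,0,0],[0,0,0,0,0],[0,0,0,0,0],[0,0,0,0,0],[0,0,0,0,0]],
  ],
)

```text
time: 3.6
ee_pos: [0.4353, -0.3391, 0.0073]
ee_rot: [1.435, 2.793, -0.001]
wrist_force: [0.1, 2.0, 6.8]
grip_width: 0.0138
grasp_force: 29.4
```

Call:
arm_command(
  steps=[
    [[0,0,0,0.1,0],[0,0,0,0.2,0],[0,0,0,0.3,0],[0,0,0,0.3,0],[0,0,0,0.3,0],[0,0,0,0.3,0],[0,0,0,0,0]],
  ],
)

```text
time: 4.18
ee_pos: [0.4363, -0.3406, 0.1629]
ee_rot: [1.431, 2.786, -0.007]
wrist_force: [0.4, -0.9, -0.1]
grip_width: 0.0135
grasp_force: 29.2
```

```bash
python3 - <<'E'
from h import *
s=get_state();print(s["ee_pos"],s["grip_width"],s["grasp_force"],s["wrist_force"])
a=read_camera("top");b=read_camera("scene")
u=proj("top",s["ee_pos"])[0].astype(int);v=proj("scene",s["ee_pos"])[0].astype(int);print(u,v)
o=np.hstack([cv2.resize(x[max(w[1]-40,0):w[1]+40,w[0]-40:w[0]+40],(400,400),interpolation=cv2.INTER_CUBIC) for x,w in((a,u),(b,v))])
cv2.imwrite("pics/g1.png",o)
E
```

```text
[ 0.4362597  -0.34064543  0.16288936] 0.013493220819840814 29.165906383423135 [ 0.4361837  -0.8604005  -0.07469839]
[393 260] [377 213]
```

View pics/g1.png

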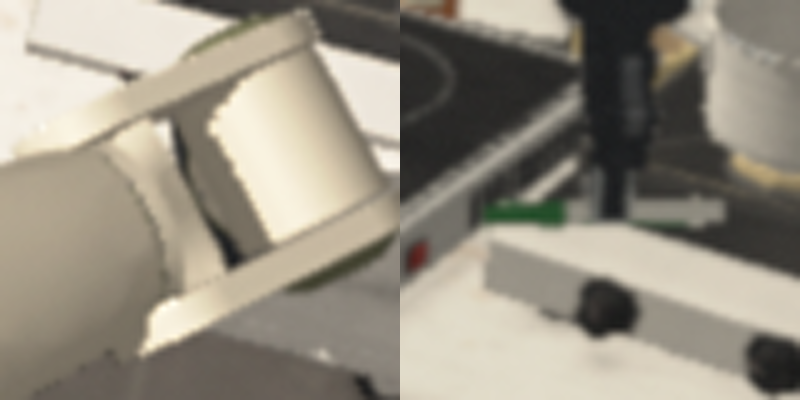

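Call:
arm_command(
  steps=[
    [[0,0,0,0.25,0],[0,0,0,0.25,0],[0,0.007,0.295,0.1,0.016],[0,0.007,0.295,0,0.016],[0,0.007,0.295,0,0.016],[0,0.007,0.295,0,0.016],[0,0.007,0.295,0,0.016],[0,0.007,0.295,0,0.016],[0,0.007,0.295,0,0.016],[0,0.007,0.295,0,0.016],[0,0.007,0.295,0,0.016],[0,0.007,0.295,0,0.016]],
  ],
)

```text
time: 5.28
ee_pos: [0.441, -0.0424, 0.2153]
ee_rot: [-0.691, -3.062, -0.0]
wrist_force: [0.2, -0.8, -1.1]
grip_width: 0.0135
grasp_force: 29.3
```

Call:
arm_command(
  steps=[
    [[0,0.007,0.295,0,0.016],[0,0.007,0.295,0,0.016],[0,0.007,0.295,0,0.016],[0,0.007,0.295,0,0.016],[0,0.007,0.295,0,0.016],[0,0.007,0.295,0,0.016],[0,0.007,0.295,0,0.016],[0,0.007,0.295,0,0.016],[0,0.007,0.295,0,0.016],[0,0.007,0.295,0,0.016],[0,0,0,0,0],[0,0,0,0,0]],
  ],
)

```text
time: 6.28
ee_pos: [0.448, 0.2519, 0.215]
ee_rot: [0.092, -3.138, 0.001]
wrist_force: [0.7, -0.8, 0.2]
grip_width: 0.0133
grasp_force: 29.3
```

Call:
arm_command(
  steps=[
    [[0,0.2,0,0,0],[0,0.2,0,0,0],[0,0.2,0,0,0],[0,0.2,0,-0.2,0],[0,0.2,0,-0.2,0],[0,0,0,-0.3,0],[0,0,0,-0.3,0],[0,0,0,0,0],[0,0,0,0,0]],
  ],
)

```text
time: 7.03
ee_pos: [0.5482, 0.25, 0.1155]
ee_rot: [0.086, -3.137, 0.001]
wrist_force: [1.1, 0.3, 1.0]
grip_width: 0.0135
grasp_force: 29.3
```

```bash
python3 - <<'E'
from h import *
s=get_state();print(s["ee_pos"],s["ee_rot"],s["grip_width"],s["grasp_force"],s["wrist_force"])
a=read_camera("top");b=read_camera("scene")
u=proj("top",s["ee_pos"])[0].astype(int);v=proj("scene",s["ee_pos"])[0].astype(int);print(u,v)
o=np.hstack([cv2.resize(x[max(w[1]-40,0):w[1]+60,w[0]-40:w[0]+40],(400,500),interpolation=cv2.INTER_CUBIC) for x,w in((a,u),(b,v))])
cv2.imwrite("pics/g2.png",o)
E
```

```text
[0.5482148  0.2500252  0.11550966] [ 8.62070287e-02 -3.13712093e+00  1.38690817e-03] 0.013492995065275222 29.288132650544867 [1.0784024  0.25976826 0.95136205]
[230 186] [245 169]
```

View pics/g2.png

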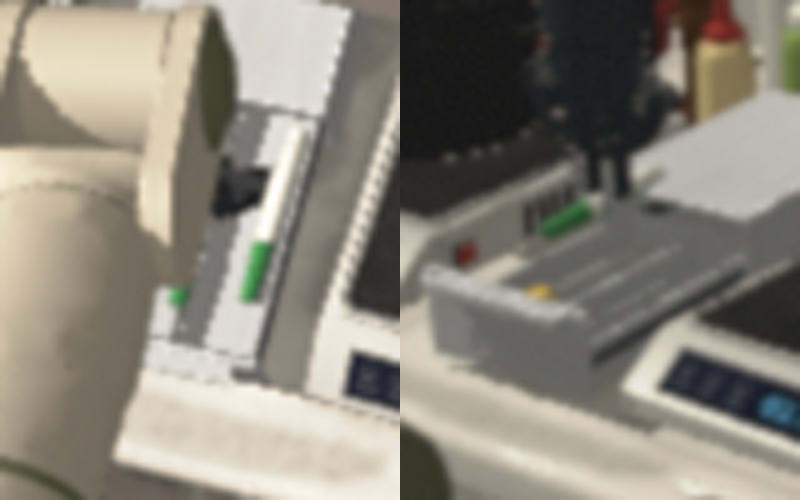

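```bash
python3 - <<'E'
from h import *
print(ray("top",(225.6,205),.122))
# predicted wall/marker positions check: unit axis
c=np.array([.459,.2617]);ux=np.array([np.cos(.058),np.sin(.058)]);uy=np.array([-ux[1],ux[0]])
t=np.array([.548,.25])-c;print("target in drawer frame",t@ux,t@uy)
P=[(.006,0,.04),(.177,0,.04),(.006,-.064,.047),(.177,-.064,.047),(.006,.064,.047),(.05,-.044,.033),(.18,-.044,.033)]
for p in P:
    w=c+ux*p[0]+uy*p[1];v=proj("top",[*w,p[2]])[0];print(p,((v-[195,125])*6).round(), ((v-[190,146])*5).round(),"scene",((proj("scene",[*w,p[2]])[0]-[205,129])*5).round())
E
```

```text
[0.48008693 0.24474749 0.122     ]
target in drawer frame 0.08817212436504426 -0.016839432441598825
(0.006, 0, 0.04) [178. 530.] [173. 337.] scene [117. 331.]
(0.177, 0, 0.04) [249. 263.] [232. 114.] scene [261. 248.]
(0.006, -0.064, 0.047) [280. 548.] [258. 352.] scene [187. 343.]
(0.177, -0.064, 0.047) [348. 279.] [315. 127.] scene [329. 258.]
(0.006, 0.064, 0.047) [ 71. 506.] [ 84. 317.] scene [ 47. 302.]
(0.05, -0.044, 0.033) [270. 477.] [250. 292.] scene [205. 331.]
(0.18, -0.044, 0.033) [321. 276.] [293. 125.] scene [310. 268.]
```

Call:
arm_command(
  steps=[
    [[0,0,-0.02,-0.2,0],[0,0,0,-0.2,0],[0,0,0,-0.15,0],[0,0,0,-0.1,0],[0,0,0,-0.07,0],[0,0,0,0,0],[0,0,0,0,0]],
  ],
)

```text
time: 7.72
ee_pos: [0.5493, 0.2493, 0.0454]
ee_rot: [-0.088, 3.139, 0.0]
wrist_force: [-0.1, 0.2, -0.2]
grip_width: 0.0136
grasp_force: 29.3
```

Call:
arm_command(
  steps=[
    [[0.35,0,0,0,0],[0.35,0,0,0,0],[0.35,0,0,0,0],[0.35,0,0,0,0],[0.35,0,0,0,0],[0.35,0,0,0.2,0],[0.35,0,0,0.3,0],[0.35,0,0,0.4,0],[0.35,0,0,0.4,0],[0.35,-0.4,0,0,0],[0.35,-0.4,0,0,0],[0.35,-0.4,0,0,0]],
  ],
)

```text
time: 8.72
ee_pos: [0.4274, 0.2489, 0.1746]
ee_rot: [-0.087, 3.139, 0.001]
wrist_force: [0.9, 1.3, -0.4]
grip_width: 0.0298
grasp_force: 0.0
```

Call:
arm_command(
  steps=[
    [[0,-0.4,0.06,0,0],[0,-0.4,0.05,0,0],[0,-0.3,0,0,0],[0,0,0,0,0]],
  ],
)

```text
time: 9.05
ee_pos: [0.3142, 0.2602, 0.1744]
ee_rot: [0.093, -3.139, 0.0]
wrist_force: [1.5, -0.2, -0.2]
grip_width: -0.0002
grasp_force: 0.0
```

```bash
python3 - <<'E'
from h import *
s=get_state();print(s["ee_pos"],s["grip_width"],s["wrist_force"])
a=read_camera("top");b=read_camera("scene")
o=np.hstack([cv2.resize(x[y:y+100,z:z+80],(400,500),interpolation=cv2.INTER_CUBIC) for x,y,z in((a,146,190),(b,129,205))])
cv2.imwrite("pics/g3.png",o)
E
```

```text
[0.31418879 0.26020771 0.17437551] -0.0002289298619167644 [ 1.50020078 -0.23135101 -0.15311526]
```

View pics/g3.png

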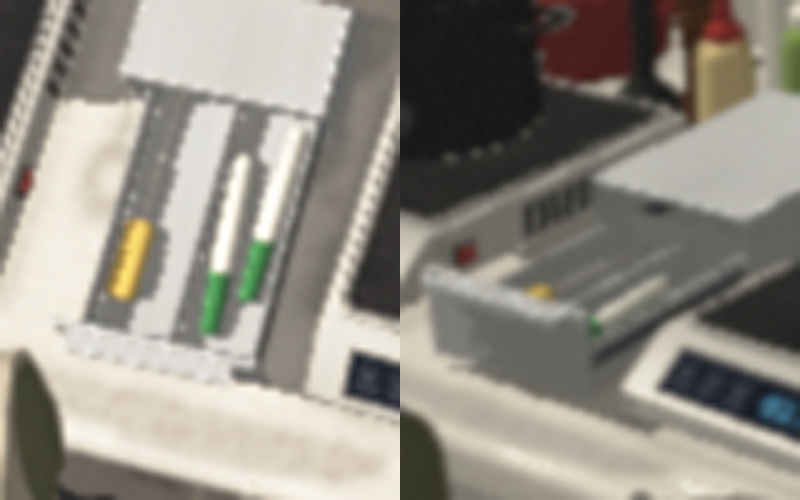

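Call:
arm_command(
  steps=[
    [[0,0.25,0,-0.31,0],[0,0.25,0,-0.31,0],[0,0.25,0,-0.31,0],[0,0.25,0.01,-0.31,0],[0,0,0,0,0],[0,0.08,0,0,0],[0,0.08,0,0,0],[0,0.08,0,0,0],[0,0.08,0,0,0],[0,0.08,0.005,0,0],[0,0.08,0.005,0,0]],
  ],
)

```text
time: 10.07
ee_pos: [0.468, 0.2623, 0.0515]
ee_rot: [-0.089, 3.138, 0.001]
wrist_force: [-2.4, -0.1, 1.4]
grip_width: -0.0003
grasp_force: 1.1
```

Call:
arm_command(
  steps=[
    [[0,0.1,0.006,0,0],[0,0.1,0.006,0,0],[0,0.1,0.006,0,0],[0,0.1,0.006,0,0],[0,0.1,0.006,0,0],[0,0.1,0.006,0,0],[0,0.1,0.006,0,0],[0,0.1,0.006,0,0],[0,0.1,0.006,0,0],[0,0.1,0.006,0,0],[0,0.1,0.006,0,0]],
  ],
)

```text
time: 10.98
ee_pos: [0.5778, 0.2685, 0.0509]
ee_rot: [-0.088, 3.14, -0.001]
wrist_force: [-2.4, -2.6, 0.4]
grip_width: 0.0001
grasp_force: 1.1
```

Call:
arm_command(
  steps=[
    [[0,0.06,0.003,0,0],[0,0.06,0.003,0,0],[0,0.05,0.003,0,0],[0,0.05,0.003,0,0],[0,0.04,0.002,0,0],[0,0.03,0.002,0,0],[0,0,0,0,0]],
  ],
)

```text
time: 11.57
ee_pos: [0.6065, 0.2705, 0.0505]
ee_rot: [-0.088, 3.139, 0.001]
wrist_force: [0.7, 0.7, -0.0]
grip_width: 0.0001
grasp_force: 0.0
```

Call:
arm_command(
  steps=[
    [[0,0.03,0.002,0,0],[0,0.03,0.002,0,0],[0,0,0,0,0],[0,0,0,0,0]],
  ],
)

```text
time: 11.9
ee_pos: [0.6085, 0.2707, 0.0502]
ee_rot: [0.09, -3.131, 0.002]
wrist_force: [-20.5, -4.8, 12.0]
grip_width: 0.0004
grasp_force: 10.4
```

Call:
arm_command(
  steps=[
    [[0,-0.1,0,0,0],[0,-0.25,0,0,0],[0,-0.35,0,0,0],[0,-0.35,0,0,0],[0,-0.35,0,0.2,0],[0,-0.35,0,0.3,0],[0,-0.35,0,0.3,0],[0,-0.35,0,0.3,0],[0,0,0,0,0],[0,0,0,0,0]],
  ],
)

```text
time: 12.73
ee_pos: [0.3769, 0.2713, 0.1533]
ee_rot: [-0.09, 3.136, 0.002]
wrist_force: [0.1, 0.6, -1.0]
grip_width: -0.0002
grasp_force: 0.0
```

```bash
python3 - <<'E'
from h import *
s=get_state();print(s["time"],s["ee_pos"],s["wrist_force"])
a=read_camera("top");b=read_camera("scene")
o=np.hstack([cv2.resize(x[y:y+100,z:z+80],(400,500),interpolation=cv2.INTER_CUBIC) for x,y,z in((a,130,190),(b,129,205))])
cv2.imwrite("pics/g4.png",o)
E
```

```text
12.7333 [0.37687343 0.27130773 0.15330235] [ 0.13577858  0.58806276 -0.95044198]
```

View pics/g4.png

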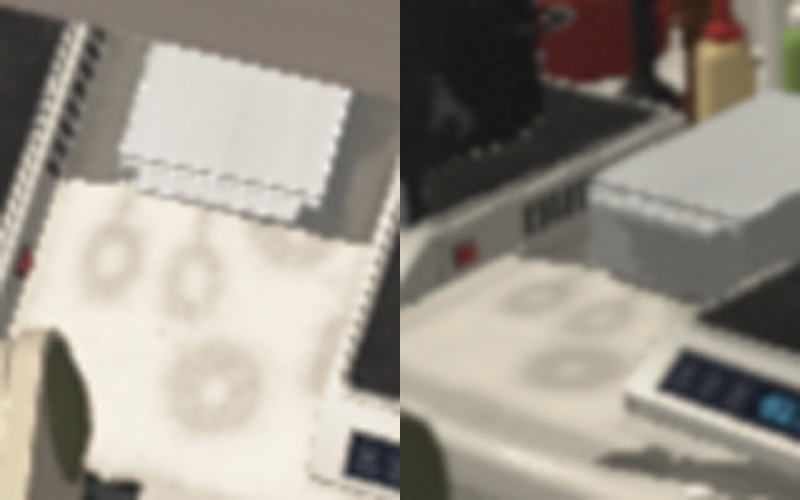

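The drawer's lip now sits right against the carcass at about (215, 195) in the crop, and the front shows no gap. The catch drew it in before I pushed it against the stop. I'm handing the job in.

```bash
python3 -c "
from station import *
print(sign_off())"
```

```text
the job is handed in; nothing more can be done
None
```

The job is handed in: the stray marker was laid beside the other one in the right compartment, and the drawer was pushed home past its catch. I steered clear of the ramekin, tape roll and spoon but did not re-measure them, and no verdict came back.

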